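# Walk the light source round to its docking rail

### The arm

A 6-joint arm with a two-finger parallel gripper is mounted at the origin on the work surface. World frame = base frame: x ahead of the robot, y to its left, z up, the work surface at z = 0. Lengths are in mm, angles in rad, forces in N, time in s.
With the tool pointing down it reaches from about 350 to 875 mm from the base axis. Payload 4.2 kg.
Tool frame: the origin (TCP) lies between the finger pads; the fingertips stand 25 mm ahead of it and the grasp point (between the pads) lies 6 mm ahead of it; z points along the fingers, y is the line along which they close (so a half turn about z gives the same grasp; the last joint's range is limited). The gripper opens to 85 mm and grips with 20 to 120 N. Pads are 22 mm wide; open, the fingers measure 114 mm over their backs; the gripper's body (76 mm by 85 mm) begins 54 mm behind the grasp point. The pads swing forward as they close: fully open they stand 13 mm farther back than shut.
Start: joints at [1.364, 0.385, 0.008, 0, -1.194, -0.259], TCP at [280.677, 558.408, 231.312] pointing down, gripper open.
Joint ranges: [-3.14, 3.14], [-1.21, 2.06], [-1.07, 1.41], [-3.16, 2.05], [-2.99, -0.16], [-3.1, 3.1]. Speed limits (rad/s): [2.79, 2.79, 3.14, 3.14, 3.14, 3.14].

### API

Orientations are given as a unit quaternion [x, y, z, w].
In Python, from bench import read_state, get_image, job_done gives the robot as it stands.
- The arm moves only by the tool play_rows, never from a script. Its argument "series" is a list of rows, each a list of 6 numbers: the shift along the world's x, y, z in mm, then the turn, a rotation vector about the world's x, y, z in units of 6 degrees (1.0 is 6 degrees). A call has 1 to 20 rows; each row shifts and turns the commanded pose from where the row before left it; what a row does not reach is not made up. A row lasts 1/12 s, in which the tool goes at most 41.7 mm and 7.16 degrees, less where a joint would pass 70% of its speed; a pose out of reach is approached as far as the arm can. A call is refused whole if a number of a shift passes 41.7 or a number of a turn 1, either way. A call with a gripper value outside its range is refused whole. "gripper" is the opening, from 0 (shut) to 1 (fully open), set as the call begins (left out, the last holds). The fingers move at their own pace and stop on an object; the grip force is fixed at half the most. Time passes only in rows, so rows that do not move let the fingers close. It gives the time, the measured TCP pose, the force, the opening and the grip force at its end, in the units of the state.
- read_state(): the state, without advancing time (a new reading comes with each control period).
- get_image(name): name is "side" or "top"; returns a dict with "image" (420x560x3 uint8, red, green, blue), "fx", "fy", "cx", "cy" (pixels), "eye" and "rotation" of the camera in the world. Camera axes: x right, y down, z forward; pixel columns grow to the right and rows downward; lengths in mm; the calibration is good to about 2 mm. A picture is of the moment at which its call begins. There is no depth.
- job_done(): hands the job in; it is judged then, once.
The state is a dict: "clock": time; "joints": joint angles; "joint_vel": joint speeds; "joint_efforts": joint torques, N m; "position": TCP position; "ee_rot": TCP orientation; "contact_force": force on the tool from outside, world axes, zero at the start; "wrist_torque": the same for the moment, N m; "gripper_width": finger opening in mm; "grasp_force": force on a finger pad.
Only numpy, scipy, OpenCV 4.12 (cv2) and the standard library are available. Lean on these libraries where they do the work, as an engineer would, in place of code of your own. Each camera call takes 0.05 s, during which the arm holds its last target. There are 200 camera calls.

### The job

Push the white light-source unit round with the fingertips, corner by corner, until its light port faces the docking rail, and then push it up until its front face lies flush against the rail with the port looking into the window. Turn it nearly square to the rail before any part of it touches the rail, keep it standing on the table (push only, no lifting or tipping), and leave everything else on the table where it is.

Things in the scene. Friction and masses are not known exactly. Their poses are not given: they have to be found in the camera images.
- lamp_unit: Light-source unit: white box 130 (x) x 100 (y) mm, sides upright, underside 6 and top 46 mm above the table, about 0.85 kg, sliding on four rubber feet (x +-38, y +-30 mm); too wide to grip. Origin: centre of its footprint on the table. +x leaves the port end: black panel with amber port, orange stripe on top; vent slots on top and a red switch at the rear. Its port starts 30 to 70 degrees anticlockwise of facing the rail.
- port (a point): Centre of the unit's light port, 28 mm across, in the middle of its front face (65 mm ahead of the unit's origin, 24 mm above the table). At the start the unit's centre is 135 to 190 mm in front of the rail's face.
- port_left (a point): Left-hand end of the unit's front face: unit x +65, y +50 mm, 24 mm up.
- port_right (a point): Right-hand end of the unit's front face: unit x +65, y -50 mm, 24 mm up.
- dock: Docking rail, fixed, beyond the unit: upright aluminium fence 260 mm long, 14 thick, 46 high, with a window 120 mm long (10 to 38 mm up) in its middle and a grey housing (150 wide, 50 high) and dark tube behind. Origin: middle of its flat face towards the robot, at table height. +x points into the rail, away from the robot; y along it. Its place and direction vary.
- oil_jar: Bystander: amber jar, 32 mm diameter, 50 mm high, black cap; stands left of the working area. Origin: centre of its underside.
- well_plate: Bystander: clear well plate 86 x 128 x 14 mm, lying right of the working area. Origin: centre of its underside.
- objective_case: Bystander: black round case 36 mm diameter, 50 mm high with a green band, beside the left end of the rail. Origin: centre of its underside.
- slide_box: Bystander: blue box 85 x 90 x 32 mm at the left. Origin: centre of its underside.
- dish: Bystander: clear round dish 60 mm diameter, 14 mm high at the left. Origin: centre of its underside.
- driver: Bystander: yellow-handled screwdriver 150 mm long, lying at the right. Origin: on its underside, between handle and tip.
- mouse: Bystander: black computer mouse 105 x 60 x 30 mm, far left. Origin: centre of its underside.
Not all that is in view belongs to the job. What is meant by the lamp_unit is not brown, and is the larger of those in its own colour.

How it is judged (in metres and radians):
At the end, for the whole second after the job is handed in: The unit stands at rest on its feet (underside within 5 mm, tilt under 3 degrees), both ends of its front face within 6 mm of the rail's face, its port within 40 mm of the middle of the window sideways (x of each of port_left, port_right in the frame of dock above -0.006 m and x of port in the frame of dock below 0.004 m and y of port in the frame of dock between -0.04 and 0.04 m and height (world z) of lamp_unit below 0.005 m and angle between lamp_unit's own z axis and vertical below 0.05 rad and linear speed of lamp_unit below 0.01 m/s and angular speed of lamp_unit below 0.05 rad/s); the robot touches nothing.
It fails at once if the unit touches the rail while more than 15 degrees out of square (contact force between lamp_unit and dock above 0.5 N and angle between the x axis of lamp_unit and the x axis of dock, either way round above 0.262 rad).
It fails at once if the unit is lifted off the table or tipped (height (world z) of lamp_unit above 0.01 m or angle between lamp_unit's own z axis and vertical above 0.15 rad).
It fails at once if a bystander is moved more than 15 mm (distance of any of oil_jar, well_plate, objective_case, slide_box, dish, driver, mouse from where it was at the start of the episode above 0.015 m).
It also fails if it takes over 67 s, if anything falls off the work surface, if the arm or the gripper's body presses on something with over 40 N, if the wrist force passes 120 N, or if a joint passes its speed limit or range.

## Working session

There is one attempt and no reset: what is moved stays moved. The work goes in short steps, Python scripts to look and compute and a tool call to move; the robot and the scene stay as the last step left them, time stands still between calls to the robot, and variables do not carry over. Pictures are saved under pics/ and viewed, at most 10 in all, crops included, and the job is handed in when it is done.

Besides the shell and the picture viewer there is one more tool, called after "Call:" as name([rows], argument=value, ...), one row to a line, values as JSON. play_rows: Moves the arm, as the interface text tells. Its arguments: {"type":"object","properties":{"series":{"type":"array","items":{"type":"array","items":{"type":"number"}}},"gripper":{"type":"number"}},"required":["series"]}

```bash
mkdir -p pics; cat > h.py <<'E'
import numpy as np, cv2
from bench import read_state, get_image, job_done
def ray(c,u,v,z):
    R=np.array(c["rotation"]).reshape(3,3);e=np.array(c["eye"],float)
    d=R@np.array([(u-c["cx"])/c["fx"],(v-c["cy"])/c["fy"],1.])
    return e+d*(z-e[2])/d[2]
def proj(c,p):
    R=np.array(c["rotation"]).reshape(3,3);q=R.T@(np.array(p,float)-np.array(c["eye"]))
    return c["cx"]+c["fx"]*q[0]/q[2],c["cy"]+c["fy"]*q[1]/q[2]
def save(c,n): cv2.imwrite(n,c["image"][:,:,::-1])
E
python3 - <<'E'
from h import *
for n in("top","side"):
    c=get_image(n);save(c,f"pics/{n}0.png");print(n,c["eye"],np.round(c["rotation"],3).tolist(),c["fx"],c["cx"],c["cy"])
print(read_state())
E
```

```text
top [ 477.0435437    66.21696243 1420.63034238] [0.707, -0.707, 0.01, -0.023] 465.98750026987426 273.074847701487 217.55484744806705
side [1229.45559953  735.09575557  744.37545847] [0.344, 0.821, -0.416, -0.184] 447.5760043201586 289.7766281330463 209.79054754609209
{'clock': 0.1, 'joints': array([ 1.36356519e+00,  3.85503182e-01,  6.74754973e-03, -4.44566026e-04,
       -1.19399565e+00, -2.58574764e-01]), 'joint_vel': array([ 0.00254434, -0.00119535,  0.00255141,  0.00328636, -0.00025901,
       -0.0016669 ]), 'joint_efforts': array([-5.29228837e-04, -3.93316054e+01,  1.88930440e+01,  4.19803396e+00,
       -2.55985200e-03,  7.60633753e-06]), 'position': array([280.47526208, 557.94311097, 230.30950374]), 'ee_rot': array([ 9.72981073e-01, -2.30882726e-01, -1.81450113e-04,  9.82458755e-04]), 'contact_force': array([0.18569063, 0.37081358, 0.24560341]), 'wrist_torque': array([ 0.02465882, -0.02255607,  0.06418542]), 'grasp_force': 0.0, 'gripper_width': 85.27386230067111}
```

View pics/top0.png

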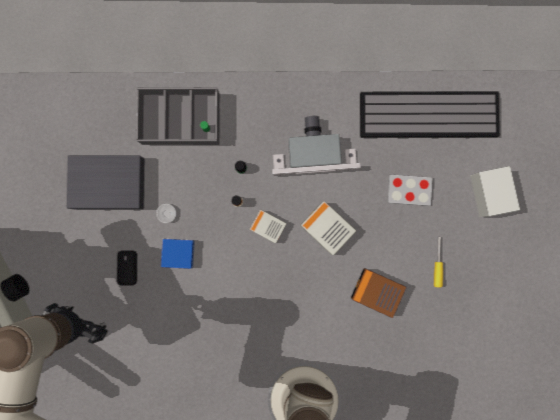

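View pics/side0.png

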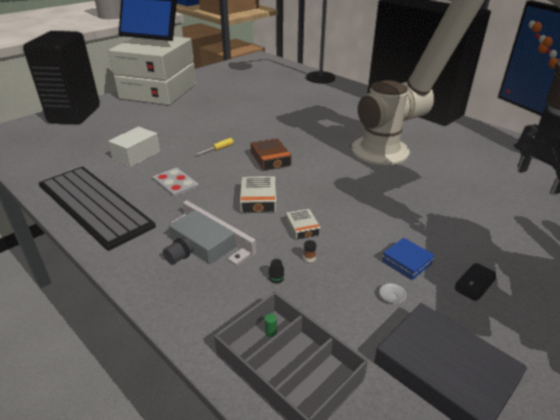

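The top view shows three similar units: a small white one at (267,226), a large white one at (329,228) and a brown one at (380,293). There is also a plain white box at (497,192). The large white one at (329,228) fits lamp_unit: it isn't brown, it has the stripe and vents, and it is the larger of the two white ones. I'll confirm it in an enlarged crop and measure it.

```bash
cat >> h.py <<'E'
from scipy.spatial.transform import Rotation as Ro
def cam(n):
    c=get_image(n);c["rotation"]=Ro.from_quat(c["rotation"]).as_matrix();return c
def unit(c,near,minA=700,show=None):
    im=c["image"];hsv=cv2.cvtColor(im,cv2.COLOR_RGB2HSV)
    w=(hsv[...,2]>140)&(hsv[...,1]<70); o=(hsv[...,0]<20)&(hsv[...,1]>150)&(hsv[...,2]>120)
    m=((w|o)*255).astype(np.uint8); m=cv2.morphologyEx(m,cv2.MORPH_CLOSE,np.ones((5,5)))
    K=[k for k in cv2.findContours(m,0,2)[0] if cv2.contourArea(k)>200]
    k=min(K,key=lambda k:np.hypot(*(np.array(cv2.minAreaRect(k)[0])-near)))
    P=np.array([ray(c,u,v,46)[:2] for u,v in k[:,0]],np.float32)
    r=cv2.minAreaRect(cv2.convexHull(P))
    mm=np.zeros_like(m);cv2.drawContours(mm,[k],-1,255,-1)
    vo,uo=np.nonzero(o&(mm>0)); s=ray(c,uo.mean(),vo.mean(),46)[:2]
    ctr=np.array(r[0]);b=cv2.boxPoints(r);e=b[1]-b[0];f=b[2]-b[1]
    l=e if np.hypot(*e)>np.hypot(*f) else f
    l=l/np.hypot(*l)
    if l@(s-ctr)<0:l=-l
    return ctr,np.degrees(np.arctan2(l[1],l[0])),r[1],s
E
python3 - <<'E'
from h import *
c=cam("top")
cv2.imwrite("pics/crop.png",cv2.resize(c["image"][80:330,220:480,::-1],None,fx=2.4,fy=2.4,interpolation=2))
for n in((329,228),(267,226)): print(unit(c,n))
g=c["image"][150:185,265:370].astype(int).min(2)
# rail top: bright strip; front edge = lowest bright row per column
P=[];B=[]
for u in range(276,360):
    col=c["image"][140:185,u].astype(int).min(1); i=np.nonzero(col>150)[0]
    if len(i): P.append((u,140+i.max()));B.append((u,140+i.min()))
A=np.array([ray(c,u,v+.5,46)[:2] for u,v in P]);print(len(A),A[::8].round(0).tolist())
p=np.polyfit(A[:,1],A[:,0],1);print("ang",np.degrees(np.arctan(-p[0])),p, A[:,1].min(),A[:,1].max())
for n,u,v,z in(("jar",236,201,50),("case",240,167,50),("plate",410,190,14),("brown",380,293,46)):print(n,ray(c,u,v,z).round())
E
```

```text
(array([510.9107666 , -66.70578003]), np.float32(46.84986), (132.5546875, 104.64712524414062), array([547.84128813, -32.1954309 ]))
(array([516.09814453, 109.77560425]), np.float32(61.16742), (89.749267578125, 69.00114440917969), array([533.09229135, 139.03800495]))
84 [[672.0, 84.0], [675.0, 60.0], [678.0, 36.0], [678.0, 12.0], [681.0, -11.0], [681.0, -35.0], [684.0, -59.0], [687.0, -82.0], [687.0, -106.0], [690.0, -130.0], [690.0, -153.0]]
ang 4.14028265881761 [-7.23876045e-02  6.79445195e+02] -162.05795339180375 83.51084058908314
jar [590. 202.  50.]
case [691. 190.  50.]
plate [ 626. -320.   14.]
brown [ 321. -220.   46.]
```

View pics/crop.png

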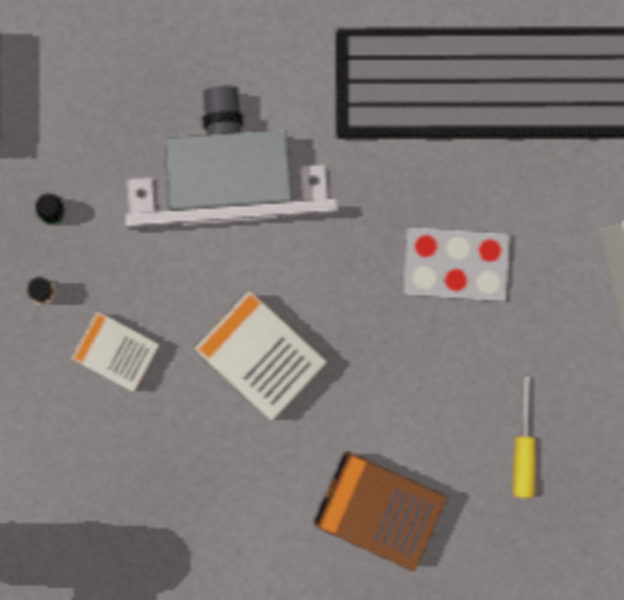

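The crop confirms the pick: the lamp_unit is the large white box with the orange stripe pointing up-left, and the rail is above it. It stands at about (511,-67) with heading 47°. The rail's normal is at about 4°, with its middle near (682,-36).

My plan is to push the rear face with both fingers, partly open, in an arc about (569,-121). After that, a straight push takes it to the rail.

Call:
play_rows([
  [8.2, -34.6, 0, 0, 0, -0.886],
  [8.2, -34.6, 0, 0, 0, -0.886],
  [8.2, -34.6, 0, 0, 0, -0.886],
  [8.2, -34.6, 0, 0, 0, -0.886],
  [8.2, -34.6, 0, 0, 0, -0.886],
  [8.2, -34.6, 0, 0, 0, -0.886],
  [8.2, -34.6, 0, 0, 0, -0.886],
  [8.2, -34.6, 0, 0, 0, -0.886],
  [8.2, -34.6, 0, 0, 0, -0.886],
  [8.2, -34.6, 0, 0, 0, -0.886],
  [8.2, -34.6, 0, 0, 0, -0.886],
  [8.2, -34.6, 0, 0, 0, -0.886],
  [8.2, -34.6, 0, 0, 0, -0.886],
  [8.2, -34.6, 0, 0, 0, -0.886],
  [8.2, -34.6, 0, 0, 0, -0.886],
  [8.2, -34.6, 0, 0, 0, -0.886],
  [8.2, -34.6, 0, 0, 0, -0.886],
  [8.2, -34.6, 0, 0, 0, -0.886],
  [8.2, -34.6, 0, 0, 0, -0.886],
  [8.2, -34.6, 0, 0, 0, -0.886],
], gripper=0.65)

```text
clock: 1.82
position: [444.5, -135.4, 231.3]
ee_rot: [-0.396, 0.918, 0.0, 0.0]
contact_force: [0.5, 1.7, 0.4]
gripper_width: 55.4
grasp_force: 0.0
```

Call:
play_rows([
  [0, 0, -24, 0, 0, 0],
  [0, 0, -24, 0, 0, 0],
  [0, 0, -24, 0, 0, 0],
  [0, 0, -24, 0, 0, 0],
  [0, 0, -24, 0, 0, 0],
  [0, 0, -24, 0, 0, 0],
  [0, 0, -24, 0, 0, 0],
  [0, 0, -15, 0, 0, 0],
  [0, 0, -8, 0, 0, 0],
  [0, 0, 0, 0, 0, 0],
])

```text
clock: 2.65
position: [443.4, -133.6, 38.7]
ee_rot: [-0.399, 0.917, 0.001, -0.002]
contact_force: [-0.3, 0.4, 0.3]
gripper_width: 55.6
grasp_force: 0.0
```

```bash
python3 - <<'E'
from h import *
for n in("top","side"):
    c=cam(n);save(c,f"pics/{n}1.png")
    s=read_state();print(n,s["position"],proj(c,[511,-67,46]),proj(c,s["position"]))
    if n=="side":cv2.imwrite("pics/s1.png",cv2.resize(c["image"][110:280,150:350,::-1],None,fx=3,fy=3))
E
```

```text
top [ 444.46868977 -133.64541042   39.90912337] (np.float64(327.09071113112725), np.float64(227.86957780887136)) (np.float64(349.64783965570757), np.float64(250.4956141280248))
side [ 445.16170069 -133.63162834   40.70840029] (np.float64(258.92712484024275), np.float64(187.57827325560388)) (np.float64(259.9882647847374), np.float64(172.20791552384145))
```

View pics/s1.png

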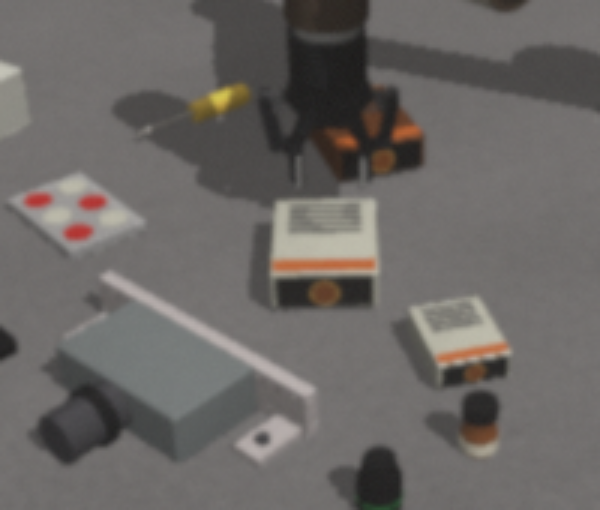

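The picture shows both fingers standing behind the unit's rear face, spaced within its width. Next I close the gap.

Call:
play_rows([
  [2.8, 2.9, 0, 0, 0, 0],
  [2.8, 2.9, 0, 0, 0, 0],
  [2.8, 2.9, 0, 0, 0, 0],
  [2.8, 2.9, 0, 0, 0, 0],
  [2.8, 2.9, 0, 0, 0, 0],
  [1.4, 1.5, 0, 0, 0, 0],
  [0, 0, 0, 0, 0, 0],
])

```text
clock: 3.33
position: [459.0, -118.1, 40.6]
ee_rot: [-0.399, 0.917, 0.0, -0.002]
contact_force: [-2.6, -4.8, 5.7]
gripper_width: 55.8
grasp_force: 3.6
```

Call:
play_rows([
  [0.2, 4.1, 0, 0, 0, -0.358],
  [0.4, 4.1, 0, 0, 0, -0.358],
  [0.5, 4.1, 0, 0, 0, -0.358],
  [0.7, 4.1, 0, 0, 0, -0.358],
  [0.8, 4.1, 0, 0, 0, -0.358],
  [1.0, 4.0, 0, 0, 0, -0.358],
  [1.1, 4.0, 0, 0, 0, -0.358],
  [1.3, 3.9, 0, 0, 0, -0.358],
  [1.4, 3.9, 0, 0, 0, -0.358],
  [1.5, 3.8, 0, 0, 0, -0.358],
  [0, 0, 0, 0, 0, 0],
])

```text
clock: 4.25
position: [464.7, -78.2, 40.4]
ee_rot: [-0.221, 0.975, 0.0, -0.005]
contact_force: [-8.0, -2.2, 11.2]
gripper_width: 55.7
grasp_force: 7.0
```

```bash
python3 - <<'E'
from h import *
c=cam("side")
cv2.imwrite("pics/s2.png",cv2.resize(c["image"][110:280,150:350,::-1],None,fx=3,fy=3))
c=cam("top");cv2.imwrite("pics/t2.png",cv2.resize(c["image"][130:300,240:440,::-1],None,fx=3,fy=3))
cv2.imwrite("pics/b2.png",np.hstack([cv2.resize(cv2.imread(f"pics/{n}2.png"),(400,340)) for n in "ts"]))
print(unit(c,proj(c,[530,-55,46])))
E
```

```text
(array([511.45153809, -47.33217621]), np.float32(4.530979), (216.9803466796875, 128.37301635742188), array([578.67890296, -29.14855514]))
```

View pics/b2.png

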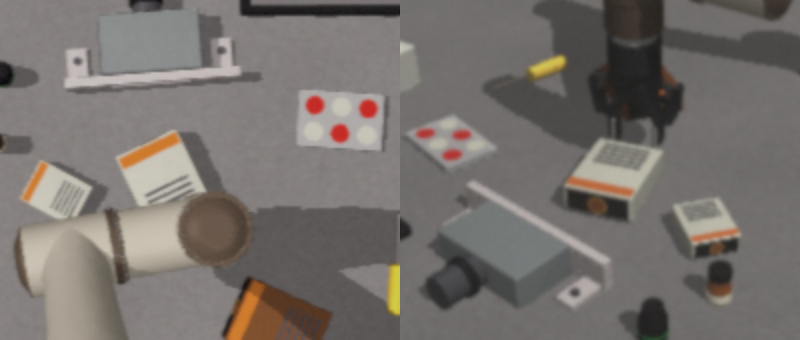

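The pictures show the unit turning with the fingers flat on its rear face. It is now at about 25°, with its front still well clear of the rail. I continue the arc.

Call:
play_rows([
  [1.7, 3.8, 0, 0, 0, -0.357],
  [1.8, 3.7, 0, 0, 0, -0.357],
  [2.0, 3.6, 0, 0, 0, -0.357],
  [2.1, 3.6, 0, 0, 0, -0.357],
  [2.2, 3.5, 0, 0, 0, -0.357],
  [2.4, 3.4, 0, 0, 0, -0.357],
  [2.5, 3.3, 0, 0, 0, -0.357],
  [2.6, 3.2, 0, 0, 0, -0.357],
  [2.7, 3.1, 0, 0, 0, -0.357],
  [2.8, 3.0, 0, 0, 0, -0.357],
  [0, 0, 0, 0, 0, 0],
])

```text
clock: 5.27
position: [485.7, -44.2, 40.3]
ee_rot: [-0.035, 0.999, -0.001, -0.007]
contact_force: [-13.2, -0.2, 15.2]
gripper_width: 55.5
grasp_force: 9.6
```

```bash
python3 - <<'E'
from h import *
c=cam("top");save(c,"pics/t3f.png");s=cam("side");save(s,"pics/s3f.png")
cv2.imwrite("pics/t3.png",cv2.resize(c["image"][130:280,250:400,::-1],None,fx=4,fy=4))
# stripe front edge ends from orange mask
hsv=cv2.cvtColor(c["image"],cv2.COLOR_RGB2HSV);o=((hsv[...,0]<20)&(hsv[...,1]>130)&(hsv[...,2]>120)).astype(np.uint8)
for k in cv2.findContours(o,0,2)[0]:
    if cv2.contourArea(k)>30:
        P=np.array([ray(c,u,v,46)[:2] for u,v in k[:,0]],np.float32);r=cv2.minAreaRect(P);print(r,cv2.boxPoints(r).round().tolist())
# rail from side: ends/edges at z 46
print(read_state()["position"])
E
```

```text
((320.34393310546875, -215.81414794921875), (124.76134490966797, 95.68163299560547), 65.64154815673828) [[251.0, -253.0], [338.0, -292.0], [390.0, -179.0], [302.0, -139.0]]
((533.3610229492188, 139.5002899169922), (8.977811813354492, 59.42097854614258), 61.48992919921875) [[505.0, 150.0], [557.0, 121.0], [562.0, 129.0], [509.0, 158.0]]
((604.8916625976562, -309.54986572265625), (20.498262405395508, 23.697437286376953), 89.2845230102539) [[593.0, -320.0], [617.0, -320.0], [617.0, -299.0], [593.0, -299.0]]
((610.0747680664062, -40.714447021484375), (15.69118881225586, 89.67117309570312), 4.366033554077148) [[599.0, 3.0], [606.0, -86.0], [621.0, -85.0], [614.0, 5.0]]
((640.335205078125, -351.0260925292969), (22.751544952392578, 23.149858474731445), 44.83732986450195) [[624.0, -351.0], [640.0, -367.0], [657.0, -351.0], [640.0, -335.0]]
((646.3704223632812, -273.40875244140625), (23.540863037109375, 23.708282470703125), 89.90293884277344) [[634.0, -285.0], [658.0, -285.0], [658.0, -262.0], [635.0, -262.0]]
[485.74446361 -44.23540819  40.26588699]
```

View pics/t3.png

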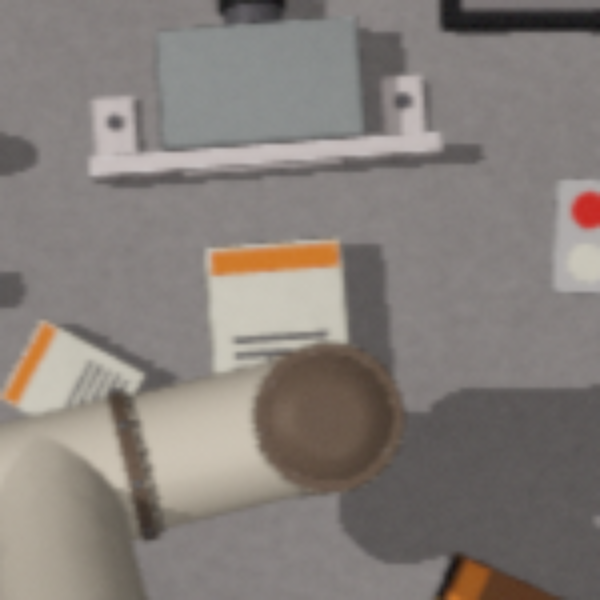

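The top view shows the unit square to the rail: its stripe is at 4.4° against the rail's 4.1°. The port is near y=-40 and the gap is about 57 mm. Now the straight push.

Call:
play_rows([
  [4, 0.3, 0, 0, 0, 0],
  [4, 0.3, 0, 0, 0, 0],
  [4, 0.3, 0, 0, 0, 0],
  [4, 0.3, 0, 0, 0, 0],
  [4, 0.3, 0, 0, 0, 0],
  [4, 0.3, 0, 0, 0, 0],
  [4, 0.3, 0, 0, 0, 0],
  [4, 0.3, 0, 0, 0, 0],
  [4, 0.3, 0, 0, 0, 0],
  [4, 0.3, 0, 0, 0, 0],
  [4, 0.3, 0, 0, 0, 0],
  [4, 0.3, 0, 0, 0, 0],
  [0, 0, 0, 0, 0, 0],
])

```text
clock: 6.45
position: [533.3, -41.1, 40.3]
ee_rot: [-0.035, 0.999, -0.001, -0.007]
contact_force: [-12.3, -2.0, 13.7]
gripper_width: 55.3
grasp_force: 9.7
```

Call:
play_rows([
  [2, 0.1, 0, 0, 0, 0],
  [2, 0.1, 0, 0, 0, 0],
  [0, 0, 0, 0, 0, 0],
])

```text
clock: 6.7
position: [535.6, -41.1, 40.3]
ee_rot: [-0.035, 0.999, -0.001, -0.009]
contact_force: [-15.1, -2.3, 15.5]
gripper_width: 55.5
grasp_force: 10.7
```

Call:
play_rows([
  [2, 0.1, 0, 0, 0, 0],
  [0, 0, 0, 0, 0, 0],
])

```text
clock: 6.87
position: [538.4, -40.9, 40.3]
ee_rot: [-0.035, 0.999, -0.001, -0.008]
contact_force: [-13.7, -1.5, 15.2]
gripper_width: 55.4
grasp_force: 10.5
```

Call:
play_rows([
  [2, 0.1, 0, 0, 0, 0],
  [1, 0.1, 0, 0, 0, 0],
  [0, 0, 0, 0, 0, 0],
])

```text
clock: 7.12
position: [541.3, -40.7, 40.3]
ee_rot: [-0.035, 0.999, -0.001, -0.008]
contact_force: [-15.6, -1.9, 15.2]
gripper_width: 55.3
grasp_force: 10.6
```

Call:
play_rows([
  [1.5, 0.1, 0, 0, 0, 0],
  [0, 0, 0, 0, 0, 0],
])

```text
clock: 7.28
position: [541.4, -40.7, 40.2]
ee_rot: [-0.035, 0.999, -0.001, -0.01]
contact_force: [-16.6, -0.1, 18.9]
gripper_width: 55.8
grasp_force: 12.7
```

Call:
play_rows([
  [1.5, 0.1, 0, 0, 0, 0],
  [0, 0, 0, 0, 0, 0],
])

```text
clock: 7.45
position: [544.2, -40.5, 40.3]
ee_rot: [-0.035, 0.999, -0.001, -0.008]
contact_force: [-13.5, -1.3, 14.1]
gripper_width: 55.5
grasp_force: 10.4
```

Call:
play_rows([
  [1.5, 0.1, 0, 0, 0, 0],
  [0, 0, 0, 0, 0, 0],
])

```text
clock: 7.62
position: [544.3, -40.5, 40.2]
ee_rot: [-0.035, 0.999, -0.001, -0.01]
contact_force: [-16.8, -0.3, 18.7]
gripper_width: 55.6
grasp_force: 12.8
```

Call:
play_rows([
  [1.5, 0.1, 0, 0, 0, 0],
  [0, 0, 0, 0, 0, 0],
])

```text
clock: 7.78
position: [544.4, -40.6, 40.2]
ee_rot: [-0.034, 0.999, -0.001, -0.011]
contact_force: [-19.8, 0.3, 21.5]
gripper_width: 55.6
grasp_force: 14.7
```

Call:
play_rows([
  [1.5, 0.1, 0, 0, 0, 0],
  [0, 0, 0, 0, 0, 0],
])

```text
clock: 7.95
position: [544.4, -40.6, 40.1]
ee_rot: [-0.034, 0.999, -0.001, -0.013]
contact_force: [-23.2, 0.7, 22.9]
gripper_width: 55.7
grasp_force: 16.6
```

Call:
play_rows([
  [1.5, 0.1, 0, 0, 0, 0],
  [0, 0, 0, 0, 0, 0],
])

```text
clock: 8.12
position: [544.5, -40.6, 40.1]
ee_rot: [-0.034, 0.999, -0.001, -0.015]
contact_force: [-25.6, 1.4, 25.8]
gripper_width: 56.0
grasp_force: 18.4
```

Call:
play_rows([
  [1.5, 0.1, 0, 0, 0, 0],
  [0, 0, 0, 0, 0, 0],
])

```text
clock: 8.28
position: [544.6, -40.6, 40.1]
ee_rot: [-0.034, 0.999, -0.001, -0.016]
contact_force: [-28.0, 1.5, 28.6]
gripper_width: 55.5
grasp_force: 20.3
```

The force keeps rising while the position has stopped, so the unit is seated on the rail. I back off, rise and check.

Call:
play_rows([
  [-4, -0.3, 0, 0, 0, 0],
  [-8, -0.6, 0, 0, 0, 0],
  [-12, -0.9, 0, 0, 0, 0],
  [-12, -0.9, 0, 0, 0, 0],
  [0, 0, 25, 0, 0, 0],
  [0, 0, 30, 0, 0, 0],
  [-20, 0, 30, 0, 0, 0],
  [-30, 0, 30, 0, 0, 0],
  [-30, 0, 30, 0, 0, 0],
  [-30, 0, 30, 0, 0, 0],
  [0, 0, 0, 0, 0, 0],
])

```text
clock: 9.2
position: [413.5, -41.1, 219.6]
ee_rot: [-0.036, 0.999, 0.001, 0.005]
contact_force: [-0.3, -0.1, -1.3]
gripper_width: 55.5
grasp_force: 0.0
```

```bash
python3 - <<'E'
from h import *
c=cam("top");s=cam("side")
cv2.imwrite("pics/b4.png",np.hstack([cv2.resize(i["image"][y:y+150,x:x+150,::-1],(400,400),interpolation=2) for i,y,x in((c,100,240),(s,150,150))]))
hsv=cv2.cvtColor(c["image"],cv2.COLOR_RGB2HSV);o=((hsv[...,0]<20)&(hsv[...,1]>130)&(hsv[...,2]>120)).astype(np.uint8)
for k in cv2.findContours(o,0,2)[0]:
    if cv2.contourArea(k)>30:
        P=np.array([ray(c,u,v,46)[:2] for u,v in k[:,0]],np.float32);r=cv2.minAreaRect(P)
        if 640<r[0][0]<700:print(r)
for u,v in((272.5,172),(360.5,166)):print(ray(c,u,v,46))
print(read_state()["position"],read_state()["contact_force"])
E
```

```text
((640.335205078125, -351.0260925292969), (22.751544952392578, 23.149858474731445), 44.83732986450195)
((646.3704223632812, -273.40875244140625), (23.540863037109375, 23.708282470703125), 89.90293884277344)
((668.5139770507812, -37.930049896240234), (15.903970718383789, 89.56071472167969), 4.003832817077637)
[676.74132488  93.8993679   46.        ]
[ 694.08930275 -166.49282027   46.        ]
[414.9121576  -40.77200692 215.48488295] [-0.47906594 -0.13537829 -0.56711275]
```

View pics/b4.png

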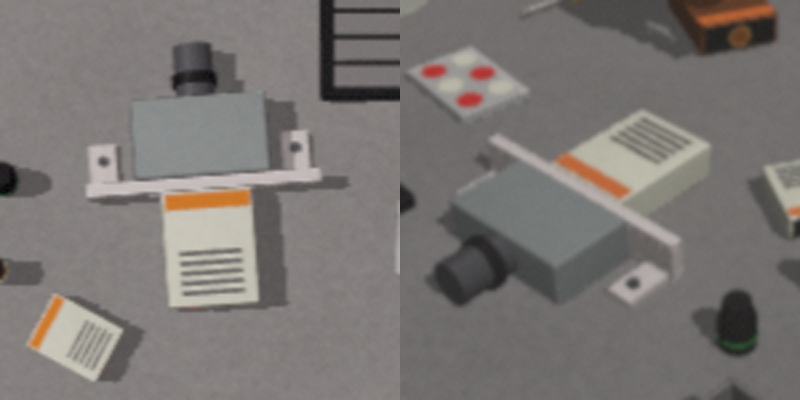

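The pictures show the front face lying flat along the rail, at 4.0° against the rail's 4.1°. The port is within a few millimetres of mid-window, the unit is upright, and the robot is clear.

```bash
python3 -c "
from bench import job_done;print(job_done())"
```

```text
the job is handed in; nothing more can be done
None
```

The job is handed in: the lamp unit is flush against the docking rail, square to within about 0.2° and with its port about 2 mm from mid-window as measured from the images, the robot is clear at 9 s of the 67 s allowed, and no verdict came back.

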